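Stack the empty walnut tray, turned half round, on the full one

TASK

Take the wooden levelling bar off the tray of walnuts and lay it flat on the rubber mat, grip upwards. Then fetch the empty tray from the sloping rack, turn it half round so that its dipped end is above the full tray's high end, and set it down level and gently, with its feet resting in the ledges of the full tray instead of nesting into the nuts. Leave the full tray and the bowl, jar and spoon where they stand.

Things in the scene. Friction and masses are not known exactly. Their poses are not given: they have to be found in the camera images.
- full_tray: Full stack-nest tray, blue plastic, loose, upright, 0.9 kg, 132 mm wide (x), 177 long (y), 66 high. Origin: centre of its underside, z up. End wall at -y high (66 mm), at +y dipped (39 mm). Cross wall at y = 0, 12 mm thick, top at 52 mm. Walnuts in both halves up to 43 mm.
- full_seat (a point): Point (0, 0, 58) mm in the full tray's frame, axes as the tray: where the empty tray's origin comes to rest when turned half round. Around it are four sunken ledges, two in each long rim, at y = -56 and y = +20 mm: 30 mm long, 50 to 63 mm out in x, floor at z = 58, 8 mm below the rim. The feet have 4 mm play in y and 3.5 mm in x.
- empty_tray: Empty tray, 0.25 kg, same shape, sizes and axes as the full tray. Starts on the rack, tipped 30 degrees: its z leans towards the rack's low edge, x runs up the slope, y level across. Its dipped end points roughly the same way as the full tray's. Put on that way round, it would nest into the nuts.
- empty_foot (a point): Underside of one of the empty tray's four feet, at (52, 56, 0) mm in its frame. The feet are the lower ends of outward columns on both long sides, at y = +56 and y = -20 mm; each is 22 mm long (y) and reaches 59.5 mm out from the centre line (x).
- empty_wall (a point): Middle of the top edge of the empty tray's cross wall, a good place to pinch it: (0, 0, 52) mm in its frame, axes as the tray. The wall is 12 mm thick along y, 80 mm wide along x, plain from 15 to 52 mm above the underside, with a 24 mm wide foot below; both halves beside it are empty, 65 mm long along y and at least 82 mm wide, so fingers can go down each side.
- empty_dip (a point): Middle of the top edge of the empty tray's dipped end wall: (0, 82, 39) mm in the tray's frame.
- full_dip (a point): Middle of the top edge of the full tray's dipped end wall: (0, 82, 39) mm in the tray's frame.
- bar: Wooden levelling bar, 0.09 kg, 180 mm long (its x), 22 mm wide (its y), loose. A flat blade 14 mm high with a grip block 80 mm long and 22 mm wide on its middle; total height 40 mm. Origin: centre of the underside, z up. It starts lying across the width of the full tray, on the rim (66 mm above the table).
- mat: Flat dark rubber mat, fixed, 220 mm (its x) by 120 mm (its y), 4 mm thick, between the tray and the rack. Origin: centre of the underside.
- rack: Wooden sloping rack, fixed, 130 mm deep (its x) by 220 mm wide (its y). Its slatted deck rises 30 degrees from low at -x to high at +x; the middle of the deck surface is 56 mm above the rack's origin (on the table). A stop strip along the low edge stands 14 mm above the deck. Nothing is above it.
- bowl: Steel bowl, 150 mm across, 55 mm high, bystander; origin at the centre of its underside.
- jar: Pale jar with a red lid, 70 mm across, 100 mm high, bystander; origin at the centre of its underside.
- spoon: Steel spoon with a wooden handle, 200 mm long, bystander; lies on the table.
There are look-alikes about, which are no part of the job. Leave any yellow look-alike of the empty_tray alone. What is shaped like the bar but green is not meant.

How it is judged:
By the outcome, as a careful person would: the job done as asked, in the order asked, and still so for the second after the job is handed in, with the robot touching nothing.
It also fails if it takes over 61 s, if anything falls off the work surface, if the arm or the gripper's body presses on something with over 40 N, if the wrist force passes 120 N, or if a joint passes its speed limit or range.

ROBOT

A 6-joint arm with a two-finger parallel gripper is mounted at the origin on the work surface. World frame = base frame: x ahead of the robot, y to its left, z up, the work surface at z = 0. Lengths are in m, angles in rad, forces in N, time in s.
With the tool pointing down it reaches from about 0.225 to 0.875 m from the base axis. Payload 3.4 kg.
Tool frame: the origin (TCP) lies on the centre line of the jaws, within the pads' length; the fingertips stand 17 mm ahead of it and the grasp point (between the pads) lies 2 mm behind it (manip.finger_overhang is the distance from the TCP to the fingertips, in m); y points along the fingers, x is the direction in which the jaws open and shut, and the axes are right-handed (so a half turn about y gives the same grasp; the last joint's range is limited). The gripper opens to 85 mm and grips with 20 to 120 N. Pads are 22 mm wide; open, the fingers measure 114 mm over their backs; the gripper's body (76 mm by 85 mm) begins 54 mm behind the grasp point. The pads swing forward as they close: fully open they stand 13 mm farther back than shut.
Start: joints at [-1.227, 0.276, 1.505, -0, 1.361, -0.121], TCP at [0.258, -0.514, 0.248] pointing down, gripper open.
Joint ranges: [-2.89, 2.89], [-0.75, 2.08], [0.22, 2.7], [-1.18, 4.32], [0.11, 2.71], [-2.7, 2.7]. Speed limits (rad/s): [2.57, 2.57, 3.14, 3.14, 3.14, 3.14].

INTERFACE

Orientations are given as a unit quaternion [w, x, y, z].
In Python, from rig import manip gives the robot as it stands.
- The arm moves only by the tool arm_command, never from a script. Its argument "commands" is a list of rows, each a list of 3 entries, a list of its own where there are three numbers: the finger opening in cm, from 0 to 8.54, then the shift along the world's x, y, z in cm, then the turn about the world's z in rad. A call has 1 to 12 rows; each row shifts and turns the commanded pose from where the row before left it; what a row does not reach is not made up. A row lasts 1/10 s, in which the tool goes at most 50 mm and 8.59 degrees, less where a joint would pass 70% of its speed; a pose out of reach is approached as far as the arm can. A call with a gripper value outside its range is refused whole. The fingers move at their own pace and stop on an object; "grip_force" is the grip in N (left out, the last holds). Time passes only in rows, so rows that do not move let the fingers close. It gives the time, the measured TCP pose, the force and the opening at its end, in the units of the state.
- manip.get_state(): the state, without advancing time (a new reading comes with each control period).
- manip.get_image(name): name is "scene" or "top"; returns a dict with "pixels" (480x640x3 uint8, red, green, blue), "range_z" (480x640 float32, m along the optical axis (not along the pixel's ray), 0 where there is no reading), "intrinsics" (3x3 intrinsics, pixels), "R" (3x3) and "t" (3): a world point X has camera coordinates R X + t. Camera axes: x right, y down, z forward; pixel columns grow to the right and rows downward; lengths in m; the calibration is good to about 2 mm. A picture is of the moment at which its call begins.
- manip.sign_off(): hands the job in, once; it reports no verdict.
The state is a dict: "clock": time; "qpos": joint angles; "qd": joint speeds; "effort": joint torques, N m; "position": TCP position; "ee_rot": TCP orientation; "contact_force": force on the tool from outside, world axes, zero at the start; "moment": the same for the moment, N m; "width": finger opening in m.
Only numpy, scipy, OpenCV 4.12 (cv2) and the standard library are available. Lean on these libraries where they do the work, as an engineer would, in place of code of your own. Each camera call takes 0.05 s, during which the arm holds its last target.

## Working session

There is one attempt and no reset: what is moved stays moved. The work goes in short steps, Python scripts to look and compute and a tool call to move; the robot and the scene stay as the last step left them, time stands still between calls to the robot, and variables do not carry over. Pictures are saved under pics/ and viewed, and the job is handed in when it is done.

Besides the shell and the picture viewer there is one more tool, called after "Emit:" as name([rows], argument=value, ...), one row to a line, values as JSON. arm_command: Moves the arm, as the interface text tells. Its arguments: {"type":"object","properties":{"commands":{"type":"array"},"grip_force":{"type":"number"}},"required":["commands"]}

```bash
mkdir -p pics
python3 - <<'E'
from rig import manip
import cv2,numpy as np
for n in ("top","scene"):
    im=manip.get_image(n)
    np.savez(f"{n}0.npz",**{k:np.array(v) for k,v in im.items()})
    cv2.imwrite(f"pics/{n}0.png",im["pixels"][:,:,::-1])
    print(im["intrinsics"],im["R"],im["t"])
s=manip.get_state();print(s, manip.finger_overhang)
E
```

```text
[[527.90947407   0.         314.37171387]
 [  0.         527.90947407 238.93834271]
 [  0.           0.           1.        ]] [[ 0.02501664 -0.99968002 -0.0037451 ]
 [-0.99612201 -0.02461115 -0.08447026]
 [ 0.08435106  0.00584374 -0.99641896]] [0.02818241 0.53261076 1.20231737]
[[459.85379887   0.         318.68444892]
 [  0.         459.85379887 236.94544116]
 [  0.           0.           1.        ]] [[ 0.75411582  0.65642197  0.02048256]
 [ 0.37999455 -0.4106864  -0.82881893]
 [-0.53564305  0.63280873 -0.55914188]] [-0.44465969 -0.09884017  1.33070693]
{'clock': 0.1, 'qpos': array([-1.22698743e+00,  2.76555457e-01,  1.50599368e+00, -1.78953724e-05,
        1.36071973e+00, -1.20980848e-01]), 'qd': array([-3.13310687e-04, -2.25202819e-03, -2.99159589e-03, -6.99976878e-05,
        1.46121500e-03, -4.85553767e-04]), 'effort': array([ 2.30238984e-03, -4.17699838e+01, -2.46404618e+01, -1.41933942e-04,
        5.77308689e-03,  8.19136375e-06]), 'position': array([ 0.25758482, -0.5135835 ,  0.2475178 ]), 'ee_rot': array([ 0.60207866, -0.60134861,  0.37187013, -0.37093631]), 'contact_force': array([-0.93866618, -0.2113575 ,  0.61241771]), 'moment': array([0.004924  , 0.02040401, 0.00102242]), 'width': 0.08546474556604045} 0.017
```

View pics/top0.png

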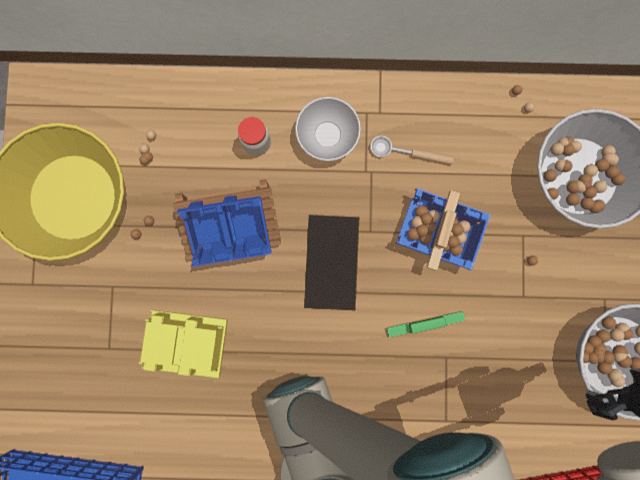

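View pics/scene0.png

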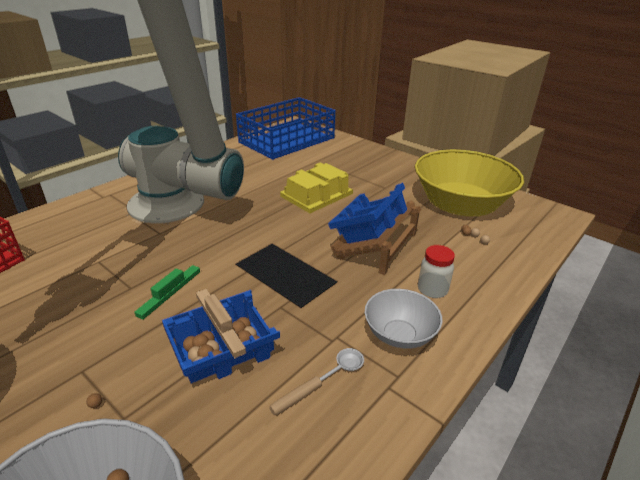

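The top view shows the empty blue tray on the rack at (225,228), the full tray with the wooden bar at (443,230), and the mat at (332,262). The look-alikes are the yellow tray at (183,345) and the green bar at (426,324). The wooden bar at (445,230) and the blue tray on the rack at (225,228) fit the description. I'll enlarge both to confirm.

```bash
cat > h.py <<'E'
import numpy as np,cv2
def load(n): return dict(np.load(f"{n}.npz"))
def cloud(im):
    K,R,t,z=im["intrinsics"],im["R"],im["t"],im["range_z"].astype(float)
    v,u=np.mgrid[:480,:640]
    P=np.stack([(u-K[0,2])/K[0,0]*z,(v-K[1,2])/K[1,1]*z,z],-1)
    W=(P-t)@R
    W[z==0]=np.nan
    return W
def proj(im,X):
    c=im["R"]@np.asarray(X,float)+im["t"]; p=im["intrinsics"]@c; return p[:2]/p[2]
def snap(n,tag):
    from rig import manip
    im=manip.get_image(n); np.savez(f"{n}{tag}.npz",**{k:np.array(v) for k,v in im.items()}); return {k:np.array(v) for k,v in im.items()}
def crop(im,x0,y0,x1,y1,f,name):
    c=cv2.resize(im["pixels"][y0:y1,x0:x1,::-1],None,fx=f,fy=f,interpolation=cv2.INTER_CUBIC); cv2.imwrite("pics/"+name,c)
E
python3 - <<'E'
from h import *
im=load("top0");W=cloud(im)
a=im["pixels"][165:280,165:290,::-1];b=im["pixels"][180:280,385:500,::-1]
a=cv2.resize(a,(395,460*395//400));b=cv2.resize(b,(395,454))
cv2.imwrite("pics/crops.png",np.hstack([a,b]))
s=load("scene0");crop(s,150,170,430,390,2.8,"sc.png")
px=im["pixels"].astype(int);z=W[...,2]
hsv=cv2.cvtColor(im["pixels"],cv2.COLOR_RGB2HSV)
# mat
reg=np.zeros((480,640),bool);reg[205:320,295:370]=1
m=reg&(hsv[...,2]<50)&(z<0.02)
q=W[m][:,:2].astype(np.float32);print("mat",cv2.minAreaRect(q),np.nanmedian(z[m]))
# table height
reg=np.zeros((480,640),bool);reg[250:300,270:300]=1;print("table",np.nanmedian(z[reg]))
# bar
reg=np.zeros((480,640),bool);reg[180:280,385:500]=1
m=reg&(z>0.070)
n,l,st,c=cv2.connectedComponentsWithStats(m.astype(np.uint8));print(st)
q=W[m][:,:2].astype(np.float32)
for lo,hi in((.073,.09),(.098,.115)):
    m=reg&(z>lo)&(z<hi);print("bar",m.sum(),cv2.minAreaRect(W[m][:,:2].astype(np.float32)),np.nanmedian(z[m]))
blue=(hsv[...,0]>100)&(hsv[...,0]<130)&(hsv[...,1]>120)
m=reg&blue&(z>.05)&(z<.072);print("fulltop",m.sum(),cv2.minAreaRect(W[m][:,:2].astype(np.float32)),np.nanpercentile(z[m],[50,95]))
reg=np.zeros((480,640),bool);reg[165:280,165:290]=1
m=reg&blue;print("empty",cv2.minAreaRect(W[m][:,:2].astype(np.float32)),np.nanpercentile(z[m],[1,50,99]))
E
```

```text
mat ((0.4802640378475189, 0.00033576786518096924), (0.11407657712697983, 0.21258628368377686), 88.90260314941406) 0.005726948712074612
table 0.0013836037356204972
[[     0      0    640    480 306166]
 [   417    189      1      1      1]
 [   421    189      1      1      1]
 [   421    191      1      1      1]
 [   427    190     33     80    958]
 [   416    192      4      3      6]
 [   429    192      1      1      1]
 [   434    195      1      1      1]
 [   437    195      1      1      1]
 [   436    197      1      1      1]
 [   439    196      1      1      1]
 [   441    196      1      1      1]
 [   443    197      1      1      1]
 [   436    200      1      1      1]
 [   460    204      1      1      1]
 [   463    204      1      1      1]
 [   465    205      2      2      2]
 [   468    207      1      2      2]
 [   466    211      1      1      1]
 [   468    211      1      1      1]
 [   483    212      1      1      1]
 [   487    213      1      1      1]
 [   483    214      1      1      1]
 [   488    215      1      1      1]
 [   486    218      1   
[... 1087 characters left out ...]
  264      2      1      2]
 [   466    267      1      1      1]
 [   469    266      1      1      1]
 [   472    266      1      1      1]]
bar 523 ((0.5619766116142273, -0.25117227435112), (0.18210628628730774, 0.10811825096607208), 7.340573310852051) 0.08154087967622986
bar 390 ((0.5553480386734009, -0.2438490390777588), (0.024010106921195984, 0.07938024401664734), 73.62815856933594) 0.10732192864821014
fulltop 876 ((0.5589163303375244, -0.24702593684196472), (0.17480961978435516, 0.130674347281456), 71.31857299804688) [0.06346331 0.07005725]
empty ((0.5438114404678345, 0.2358870804309845), (0.13689856231212616, 0.1744193136692047), 11.261091232299805) [0.03672241 0.07096604 0.14815626]
```

View pics/crops.png

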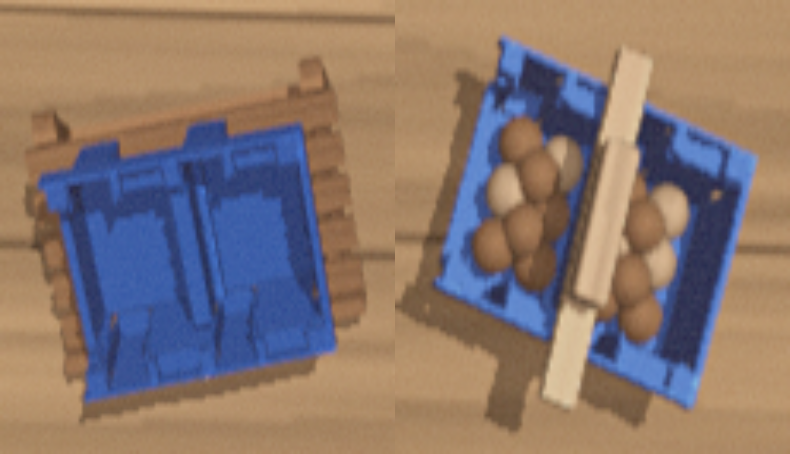

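View pics/sc.png

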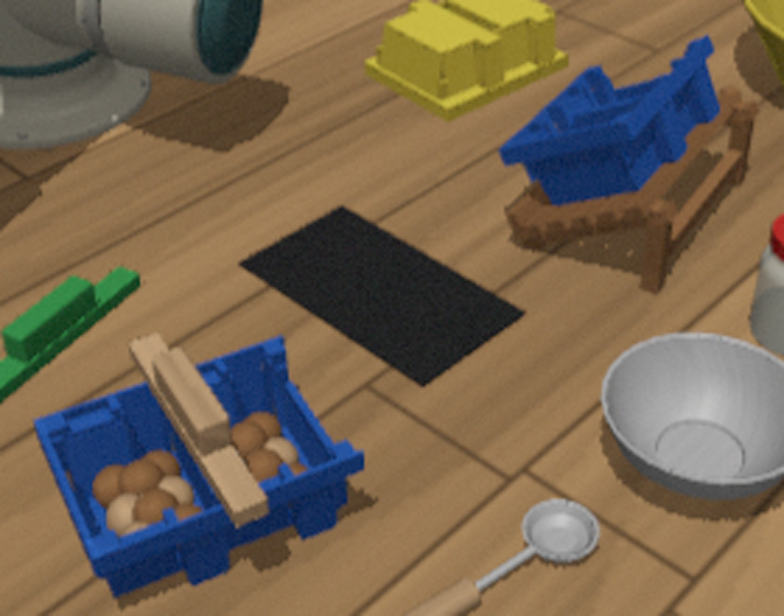

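The crops confirm both: a wooden bar with a grip block lies across the nut tray, and the plain blue empty tray sits tipped on the brown slats. Going by where the ledges sit, both trays have their dipped end on the left (+y) side. Next I'll work out the tool yaw and the bar approach.

```bash
cat >> h.py <<'E'
def st():
    from rig import manip
    from scipy.spatial.transform import Rotation as Ro
    s=manip.get_state(); q=s["ee_rot"]; M=Ro.from_quat([q[1],q[2],q[3],q[0]]).as_matrix()
    print("t",round(s["clock"],2),"p",np.round(s["position"],4),"F",np.round(s["contact_force"],1),"w",round(s["width"],4),"xyaw",np.round(np.degrees(np.arctan2(M[1,0],M[0,0])),2),"zaxis",np.round(M[:,2],3),"q",np.round(s["qpos"],2))
    return s,M
E
python3 - <<'E'
from h import *
s,M=st();print(M)
im=load("top0");W=cloud(im);z=W[...,2]
reg=np.zeros((480,640),bool);reg[180:280,385:500]=1
m=reg&(z>.096)&(z<.115)
p=W[m][:,:2];c=p.mean(0);w,v=np.linalg.eigh(np.cov(p.T));print("block mean",c,np.degrees(np.arctan2(v[1,1],v[0,1])))
m=reg&(z>.073)&(z<.115);n,l,stt,cc=cv2.connectedComponentsWithStats(m.astype(np.uint8));k=1+np.argmax(stt[1:,4]);m=l==k
p=W[m][:,:2];print(cv2.minAreaRect(p.astype(np.float32)))
w,v=np.linalg.eigh(np.cov(p.T));print(np.degrees(np.arctan2(v[1,1],v[0,1])))
E
```

```text
t 0.1 p [ 0.2576 -0.5136  0.2475] F [-0.9 -0.2  0.6] w 0.0855 xyaw -63.37 zaxis [0.894 0.448 0.   ] q [-1.23  0.28  1.51 -0.    1.36 -0.12]
[[ 4.48237721e-01 -5.81485577e-04  8.93914206e-01]
 [-8.93912842e-01  1.57221064e-03  4.48238060e-01]
 [-1.66606539e-03 -9.99998595e-01  1.84926690e-04]]
block mean [ 0.55505085 -0.24256036] 164.11574628770987
((0.5557850003242493, -0.2439773827791214), (0.024010106921195984, 0.18050186336040497), 73.62815856933594)
163.86791885467764
```

Emit:
arm_command([
  [6,[3.3,3.0,-1.0],-0.083],
  [6,[3.3,3.0,-1.0],-0.083],
  [6,[3.3,3.0,-1.0],-0.083],
  [6,[3.3,3.0,-1.0],-0.083],
  [6,[3.3,3.0,-1.0],-0.083],
  [6,[3.3,3.0,-1.0],-0.083],
  [6,[3.3,3.0,-1.0],-0.083],
  [6,[3.3,3.0,-1.0],-0.083],
  [6,[3.3,3.0,-1.0],-0.083],
  [6,[0,0,0],0],
], grip_force=40)

```text
clock: 1.1
position: [0.5574, -0.2395, 0.1562]
ee_rot: [0.426, -0.425, 0.566, -0.563]
contact_force: [-0.1, 0.1, 0.1]
width: 0.06
```

```bash
python3 -c "
from h import *
st()"
```

```text
t 1.1 p [ 0.5574 -0.2395  0.1562] F [-0.1  0.1  0.1] w 0.06 xyaw -105.93 zaxis [ 0.962 -0.275 -0.002] q [-0.52  0.39  1.58  0.    1.18  1.33]
```

Emit:
arm_command([
  [6,[-0.2,-0.4,-2.0],0],
  [6,[0,0,-2.5],0],
  [6,[0,0,-1.6],0],
  [6,[0,0,0],0],
  [2,[0,0,0],0],
  [1,[0,0,0],0],
  [1,[0,0,0],0],
  [1,[0,0,0],0],
  [1,[0,0,0],0],
])

```text
clock: 2.0
position: [0.5535, -0.2485, 0.0988]
ee_rot: [-0.425, 0.424, -0.564, 0.566]
contact_force: [-1.4, -0.4, 6.3]
width: 0.021
```

```bash
python3 -c "
from h import *
st()"
```

```text
t 2.0 p [ 0.5535 -0.2485  0.0988] F [-1.4 -0.4  6.3] w 0.021 xyaw -106.17 zaxis [ 0.96  -0.278  0.003] q [-0.54  0.44  1.65 -0.    1.05  1.32]
```

Emit:
arm_command([
  [1,[0,0,1.5],0],
  [1,[0,0,3.5],0],
  [1,[-0.7,2.5,2.0],0.03],
  [1,[-1.2,4.2,0],0.05],
  [1,[-1.2,4.2,0],0.05],
  [1,[-1.2,4.2,0],0.05],
  [1,[-1.2,4.2,0],0.05],
  [1,[-1.2,4.2,0],0.04],
  [1,[-0.6,1.4,0],0],
  [1,[0,0,0],0],
])

```text
clock: 3.0
position: [0.4784, 0.0027, 0.1673]
ee_rot: [0.497, -0.498, 0.502, -0.502]
contact_force: [0.1, -0.5, -1.1]
width: 0.0211
```

Run:
```python
from h import *
st();im=snap("scene",1);crop(im,100,100,500,400,2,"s1.png")
```

```text
t 3.0 p [0.4784 0.0027 0.1673] F [ 0.1 -0.5 -1.1] w 0.0211 xyaw -90.52 zaxis [ 1.    -0.009 -0.001] q [-0.14  0.2   1.83 -0.    1.12  1.44]
```

View pics/s1.png

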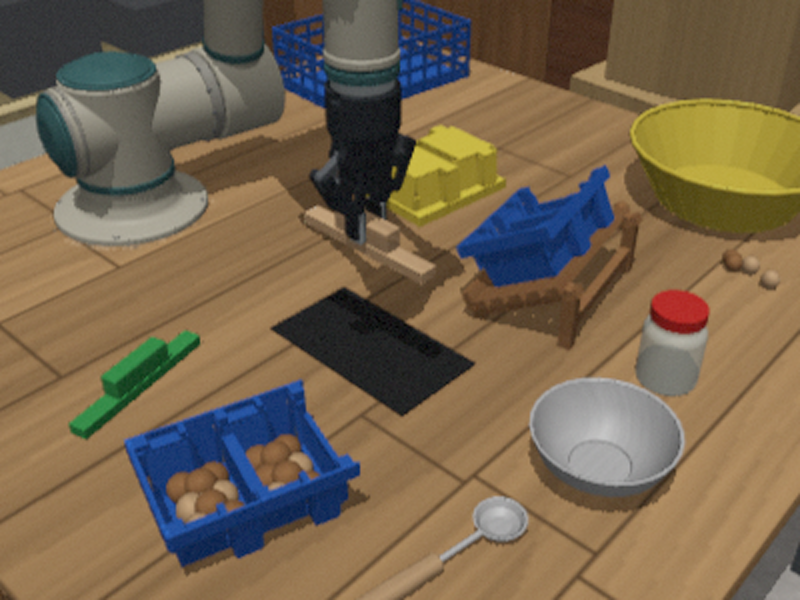

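The bar hangs level over the mat. I'll lower it now.

Emit:
arm_command([
  [1,[0,-0.2,-4],0],
  [1,[0,0,-4],0],
  [1,[0,0,-3],0],
  [1,[0,0,-1],0],
  [1,[0,0,-0.5],0],
  [1,[0,0,-0.3],0],
  [1,[0,0,-0.2],0],
  [1,[0,0,0],0],
])

```text
clock: 3.85
position: [0.4806, -0.0013, 0.0382]
ee_rot: [-0.497, 0.497, -0.502, 0.504]
contact_force: [0.3, 0.5, -0.9]
width: 0.0215
```

Run:
```python
from h import *
st()
```

```text
t 3.85 p [ 0.4806 -0.0013  0.0382] F [ 0.3  0.5 -0.9] w 0.0215 xyaw -90.71 zaxis [ 1.    -0.012  0.002] q [-0.15  0.36  2.   -0.    0.78  1.44]
```

Emit:
arm_command([
  [1,[0,0,-0.1],0],
  [1,[0,0,-0.1],0],
  [1,[0,0,0],0],
])

```text
clock: 4.15
position: [0.4804, -0.0011, 0.0367]
ee_rot: [-0.497, 0.497, -0.502, 0.504]
contact_force: [-0.9, 0.1, 6.5]
width: 0.0211
```

Run:
```python
from h import *
st();im=snap("scene",2);crop(im,200,150,400,300,4,"s2.png")
```

```text
t 4.15 p [ 0.4804 -0.0011  0.0367] F [-0.9  0.1  6.5] w 0.0211 xyaw -90.68 zaxis [ 1.    -0.012  0.002] q [-0.15  0.36  2.   -0.    0.78  1.44]
```

View pics/s2.png

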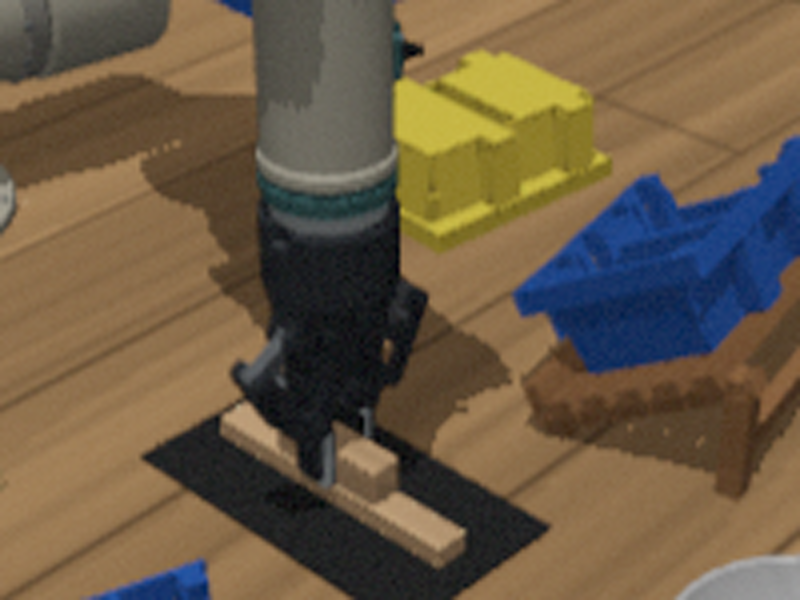

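The bar sits flat on the mat at (340,480), grip upwards, with contact force 6.5 N. I'll release and back away.

Emit:
arm_command([
  [3,[0,0,0],0],
  [4.5,[0,0,0],0],
  [4.5,[0,0,0],0],
  [4.5,[0,0,3],0],
  [5,[0,0,4.5],0],
  [5,[-1,0,5],0],
  [5,[-3,0,5],0],
  [5,[-3,0,4],0],
  [5,[0,0,0],0],
])

```text
clock: 5.1
position: [0.4137, -0.0011, 0.2472]
ee_rot: [-0.499, 0.495, -0.5, 0.506]
contact_force: [0.4, 0.4, 0.2]
width: 0.0503
```

Run:
```python
from h import *
st();im=snap("top",3);crop(im,160,150,520,330,2.2,"t3.png")
im=snap("scene",3);crop(im,100,100,500,400,2,"s3.png")
```

```text
t 5.1 p [ 0.4137 -0.0011  0.2472] F [0.4 0.4 0.2] w 0.0503 xyaw -90.7 zaxis [ 1.    -0.012  0.008] q [-0.17  0.02  1.82 -0.    1.29  1.41]
```

View pics/t3.png

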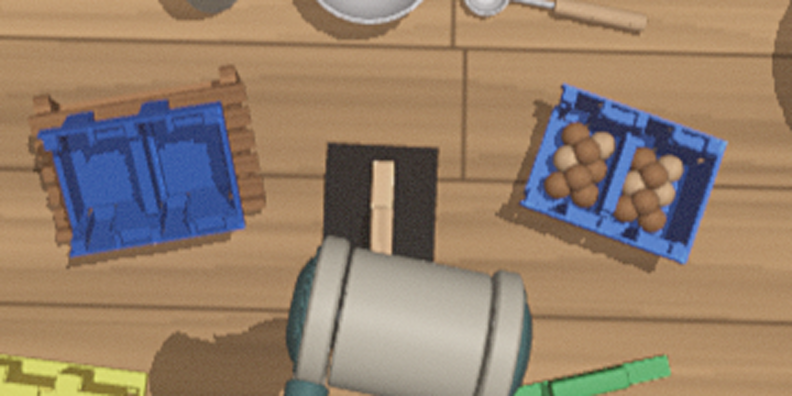

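View pics/s3.png

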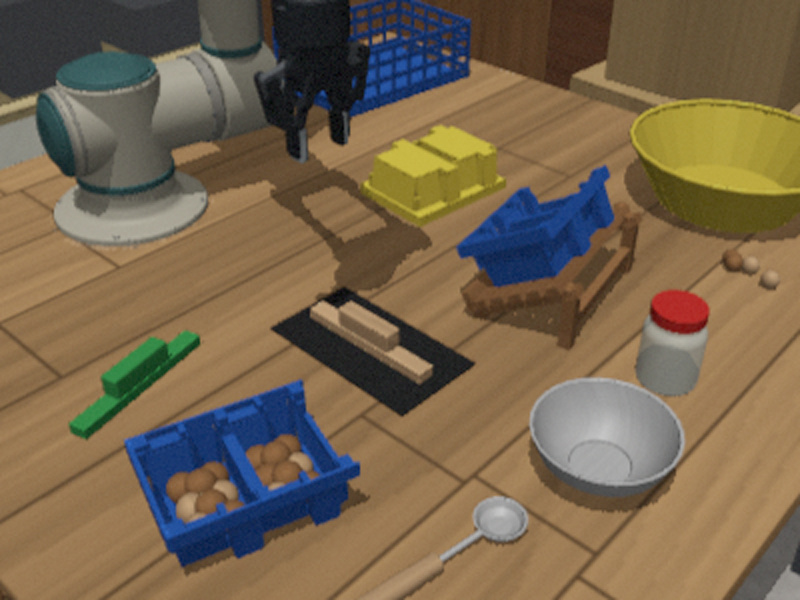

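The bar lies well inside the mat, grip up, at (370,335) in the scene crop. Next I'll measure both trays with height maps taken in their own frames.

Run:
```python
from h import *
top=load("top3");sc=load("scene3")
def blue(im):
    h=cv2.cvtColor(im["pixels"],cv2.COLOR_RGB2HSV);return (h[...,0]>100)&(h[...,0]<130)&(h[...,1]>100)
B=[];N=[]
for im in (top,sc):
    W=cloud(im);b=blue(im)
    near=np.hypot(W[...,0]-.559,W[...,1]+.247)<.16
    p=W[b&near];B.append(p);print(len(p), "rim",cv2.minAreaRect(p[(p[:,2]>.058)&(p[:,2]<.074)][:,:2].astype(np.float32)))
# height map images in approx frame
def hm(p,c,yaw,n):
    e=np.array([[np.cos(yaw),np.sin(yaw)],[-np.sin(yaw),np.cos(yaw)]])
    q=(p[:,:2]-c)@e.T
    return q
yaw=np.radians(71.3-90); c=np.array([.5589,-.247])
for p in B:
    q=hm(p,c,yaw,0)
    for ylo in range(-96,100,8):
        s=(abs(q[:,0])<.03)&(q[:,1]*1000>ylo)&(q[:,1]*1000<ylo+8)
        if s.sum()>2: print(ylo,s.sum(),np.round(np.percentile(p[s,2],[10,50,95])*1000),end=" | ")
    print()
```

```text
2666 rim ((0.5592817664146423, -0.24672967195510864), (0.17643162608146667, 0.13113242387771606), 71.23651123046875)
5044 rim ((0.562258243560791, -0.24495314061641693), (0.17714384198188782, 0.1338290572166443), 71.37102508544922)
-88 149 [47. 62. 70.] | -80 175 [ 6. 22. 45.] | -72 39 [4. 5. 9.] | -16 4 [ 3. 13. 24.] | -8 57 [50. 53. 57.] | 0 157 [21. 51. 56.] | 8 18 [12. 16. 19.] | 56 7 [2. 6. 8.] | 64 73 [ 3.  6. 11.] | 72 44 [ 3.  6. 10.] | 80 69 [38. 41. 45.] | 
-88 89 [62. 66. 67.] | -80 7 [16. 32. 41.] | -72 44 [2. 3. 6.] | -64 21 [2. 3. 6.] | -8 166 [15. 35. 52.] | 0 99 [50. 52. 53.] | 8 19 [50. 51. 53.] | 72 45 [ 3.  4. 10.] | 80 196 [13. 28. 40.] |
```

Run:
```python
from h import *
from scipy.spatial.transform import Rotation as Ro
top=load("top3");sc=load("scene3")
for im in (top,sc):
    W=cloud(im);h=cv2.cvtColor(im["pixels"],cv2.COLOR_RGB2HSV);b=(h[...,0]>100)&(h[...,0]<130)&(h[...,1]>100)
    p=W[b&(np.hypot(W[...,0]-.544,W[...,1]-.236)<.17)]
    for yaw in (11.3,10.3):
        R=Ro.from_euler("ZY",[yaw,-30],degrees=True).as_matrix()
        q=p@R   # coordinates in tray-axes
        zt=np.percentile(q[:,2],98)
        hist,e=np.histogram(q[:,2],bins=60);
        zf=np.percentile(q[:,2],1)
        m=q[:,2]>zt-.012
        r=cv2.minAreaRect(q[m][:,:2].astype(np.float32));print(yaw,len(p),"z98",zt,"z1",zf,r)
        c=np.array(r[0])
        # cross wall: points |x-cx|<.03 near z zt-.014
        s=(abs(q[:,0]-c[0])<.03)&(abs(q[:,1]-c[1])<.02)
        s2=s&(abs(q[:,2]-(zt-.014))<.006)
        ys=q[s2][:,1];print("wall y",s2.sum(),ys.mean(),np.percentile(ys,[3,97]),"z",np.median(q[s2][:,2]))
        ww=R@np.array([c[0],ys.mean(),np.median(q[s2][:,2])]);print("wall top world",ww)
```

```text
11.3 4682 z98 -0.18313574464764165 z1 -0.25172103119763656 ((0.5495051145553589, 0.12403877079486847), (0.17644119262695312, 0.13521255552768707), 89.68597412109375)
wall y 144 0.1244955111676089 [0.11864927 0.13031412] z -0.19927388382640582
wall top world [0.53997122 0.2348535  0.10217631]
10.3 4682 z98 -0.18220900364506254 z1 -0.25048288897150495 ((0.5475552082061768, 0.1339559108018875), (0.13521252572536469, 0.1764938086271286), 0.5519759654998779)
wall y 143 0.13456273847957215 [0.12875266 0.14042383] z -0.19814723416117358
wall top world [0.53997199 0.23489627 0.10217707]
11.3 2430 z98 -0.18652085517836753 z1 -0.2518300247806417 ((0.5516604781150818, 0.1232040748000145), (0.17827115952968597, 0.1343563050031662), 89.14710998535156)
wall y 70 0.12318220289042776 [0.11878167 0.13206781] z -0.20211946152644816
wall top world [0.54345418 0.2342102  0.10078965]
10.3 2430 z98 -0.18591709019803937 z1 -0.25111860398206676 ((0.5497230887413025, 0.1331866830587387), (0.13435624539852142, 0.17830780148506165), 0.012794683687388897)
wall y 72 0.1331425431679529 [0.12865134 0.14209629] z -0.2010643394921831
wall top world [0.54350816 0.23409545 0.10073472]
```

Emit:
arm_command([
  [5,[2.0,3.9,0],0.033],
  [5,[2.0,3.9,0],0.033],
  [5,[2.0,3.9,0],0.033],
  [5,[2.0,3.9,0],0.033],
  [5,[2.0,3.9,0],0.033],
  [5,[2.0,3.9,0],0.035],
  [5,[0,0,-3],0],
  [5,[0,0,-3],0],
  [5,[0,0,0],0],
  [5,[0,0,0],0],
], grip_force=30)

```text
clock: 6.2
position: [0.5339, 0.2329, 0.1804]
ee_rot: [-0.544, 0.546, -0.452, 0.45]
contact_force: [0.3, -1.1, -0.2]
width: 0.0503
```

Run:
```python
from h import *
st();im=snap("scene",4);crop(im,230,50,490,245,3,"s4.png")
```

```text
t 6.2 p [0.5339 0.2329 0.1804] F [ 0.3 -1.1 -0.2] w 0.0503 xyaw -79.24 zaxis [ 0.982  0.187 -0.004] q [ 0.29  0.33  1.59 -0.    1.22  1.68]
```

View pics/s4.png

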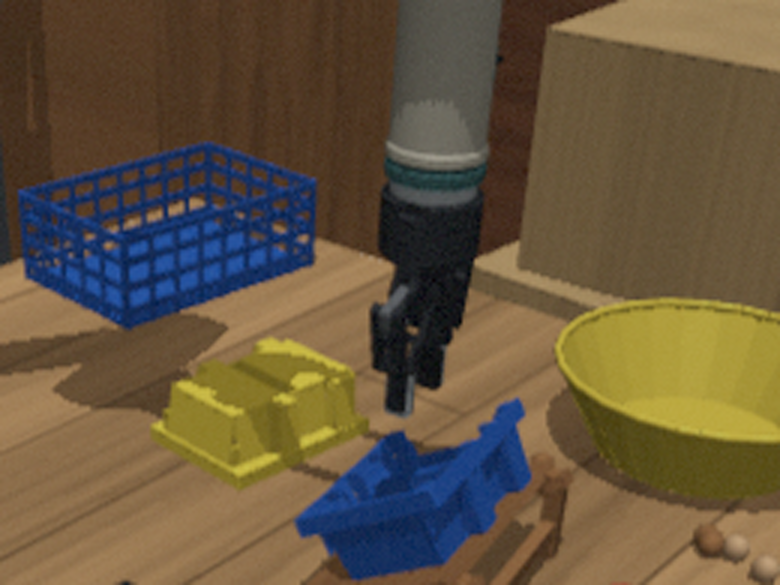

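The fingers straddle the cross wall of the blue tray on the rack (tips near (400,410)). I'll descend in steps.

Emit:
arm_command([
  [5,[0,0,-3],0],
  [5,[0,0,-3],0],
  [5,[0,0,-2.2],0],
  [5,[0,0,-1.0],0],
  [5,[0,0,-0.2],0],
  [5,[0,0,0],0],
])

```text
clock: 6.85
position: [0.5353, 0.2331, 0.0894]
ee_rot: [0.545, -0.544, 0.451, -0.451]
contact_force: [0.0, -0.0, 1.4]
width: 0.0501
```

Run:
```python
from h import *
st()
```

```text
t 6.85 p [0.5353 0.2331 0.0894] F [ 0.  -0.   1.4] w 0.0501 xyaw -79.25 zaxis [0.982 0.186 0.002] q [ 0.29  0.42  1.72 -0.    1.01  1.67]
```

Emit:
arm_command([
  [5,[-0.1,0,-0.4],0],
  [3,[0,0,0],0],
  [1.5,[0,0,0],0],
  [0.5,[0,0,0],0],
  [0.5,[0,0,0],0],
  [0.5,[0,0,0],0],
  [0.5,[0,0,0],0],
])

```text
clock: 7.55
position: [0.5333, 0.2332, 0.0848]
ee_rot: [0.545, -0.544, 0.451, -0.451]
contact_force: [-1.8, 0.5, 4.7]
width: 0.0114
```

Run:
```python
from h import *
st()
```

```text
t 7.55 p [0.5333 0.2332 0.0848] F [-1.8  0.5  4.7] w 0.0114 xyaw -79.24 zaxis [0.982 0.187 0.001] q [0.29 0.42 1.72 0.   1.   1.68]
```

Emit:
arm_command([
  [0.5,[0,0,0.5],0],
  [0.5,[0,0,1.0],0],
  [0.5,[0,0,2],0],
  [0.5,[0,0,3],0],
  [0.5,[0,0,3],0],
  [0.5,[0,0,3],0],
  [0.5,[0,0,1],0],
  [0.5,[0,0,0],0],
])

```text
clock: 8.35
position: [0.534, 0.2331, 0.2208]
ee_rot: [0.546, -0.544, 0.45, -0.452]
contact_force: [0.1, 0.8, -2.2]
width: 0.0116
```

Run:
```python
from h import *
st();im=snap("scene",5);crop(im,230,50,490,245,3,"s5.png")
im=load("top3");W=cloud(im)
for (x,y) in ((.36,.53),(.36,.56),(.33,.55),(.36,-.42)):
    for (a,b) in ((.088,.066),(.066,.088)):
        m=(abs(W[...,0]-x)<a+.01)&(abs(W[...,1]-y)<b+.01);print(x,y,a,np.nanmax(W[m][:,2]),m.sum(),proj(im,[x,y,0]))
```

```text
t 8.35 p [0.534  0.2331 0.2208] F [ 0.1  0.8 -2.2] w 0.0116 xyaw -79.24 zaxis [0.982 0.187 0.004] q [ 0.29  0.3   1.54 -0.    1.3   1.68]
0.36 0.53 0.088 0.010850614613954765 5449 [103.92148278 307.69960405]
0.36 0.53 0.066 0.010232061463872713 5458 [103.92148278 307.69960405]
0.36 0.56 0.088 0.010850614613954765 5455 [ 91.14164355 307.37448863]
0.36 0.56 0.066 0.010232061463872713 5460 [ 91.14164355 307.37448863]
0.33 0.55 0.088 0.010232061463872713 5481 [ 94.63068874 320.41437661]
0.33 0.55 0.066 0.010232061463872713 5493 [ 94.63068874 320.41437661]
0.36 -0.42 0.088 0.009667434668564392 5542 [510.5002951  318.04285164]
0.36 -0.42 0.066 0.009667434668564392 5537 [510.5002951  318.04285164]
```

View pics/s5.png

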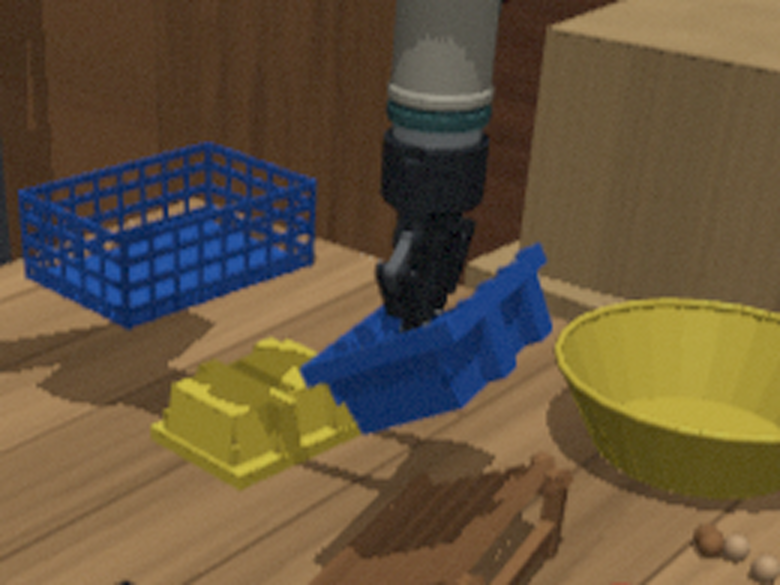

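Emit:
arm_command([
  [0.5,[-0.5,-1.5,0],0.04],
  [0.5,[-1,-3.0,0],0.09],
  [0.5,[-1.1,-4.2,0],0.095],
  [0.5,[-1.1,-4.2,0],0.095],
  [0.5,[-1.1,-4.2,0],0.095],
  [0.5,[-1.1,-4.2,0],0.095],
  [0.5,[-1.1,-4.2,0],0.095],
  [0.5,[-1.1,-4.2,0],0.095],
  [0.5,[-1.1,-4.2,0],0.095],
  [0.5,[-1.1,-4.2,0],0.095],
  [0.5,[-1.1,-4.2,0],0.095],
  [0.5,[-1.1,-4.2,0],0.095],
])

```text
clock: 9.6
position: [0.4064, -0.2329, 0.2172]
ee_rot: [0.7, -0.699, 0.107, -0.104]
contact_force: [0.8, -0.7, -2.3]
width: 0.0117
```

Run:
```python
from h import *
st()
```

```text
t 9.6 p [ 0.4064 -0.2329  0.2172] F [ 0.8 -0.7 -2.3] w 0.0117 xyaw -17.15 zaxis [0.295 0.956 0.001] q [-0.67  0.14  1.77 -0.    1.24 -0.37]
```

Emit:
arm_command([
  [0.5,[-1.1,-4.2,0],0.095],
  [0.5,[-1.1,-4.2,0],0.095],
  [0.5,[-1.1,-4.2,0],0.07],
  [0.5,[-0.8,-3.5,-1],0.04],
  [0.5,[-0.4,-2.4,-2],0],
  [0.5,[0,0,-4],0],
  [0.5,[0,0,-4],0],
  [0.5,[0,0,-2],0],
  [0.5,[0,0,0],0],
])

```text
clock: 10.5
position: [0.3605, -0.4135, 0.084]
ee_rot: [0.711, -0.704, 0.004, 0.001]
contact_force: [-0.1, 0.4, -2.1]
width: 0.0113
```

Run:
```python
from h import *
st();im=snap("scene",6);crop(im,0,150,300,375,2.6,"s6.png")
im=snap("top",6);crop(im,380,230,640,425,3,"t6.png")
```

```text
t 10.5 p [ 0.3605 -0.4135  0.084 ] F [-0.1  0.4 -2.1] w 0.0113 xyaw -0.18 zaxis [0.003 1.    0.01 ] q [-0.98  0.38  1.79 -0.    0.98 -0.98]
```

View pics/s6.png

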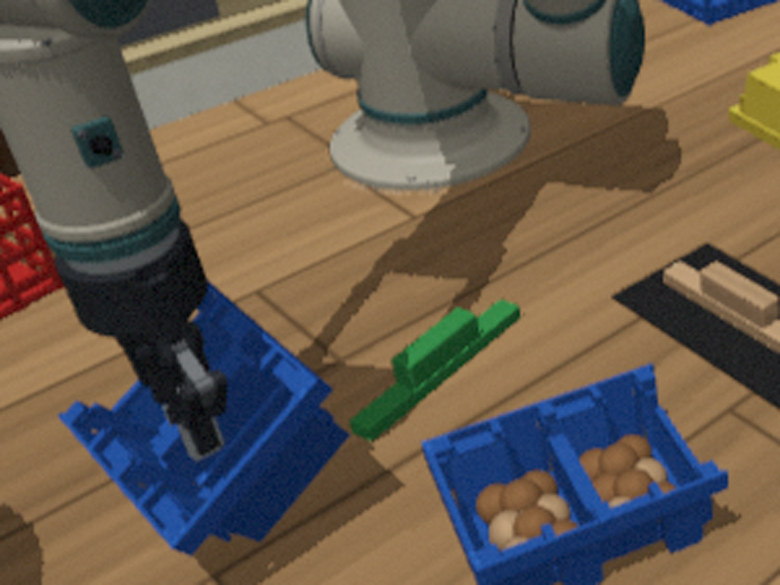

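View pics/t6.png

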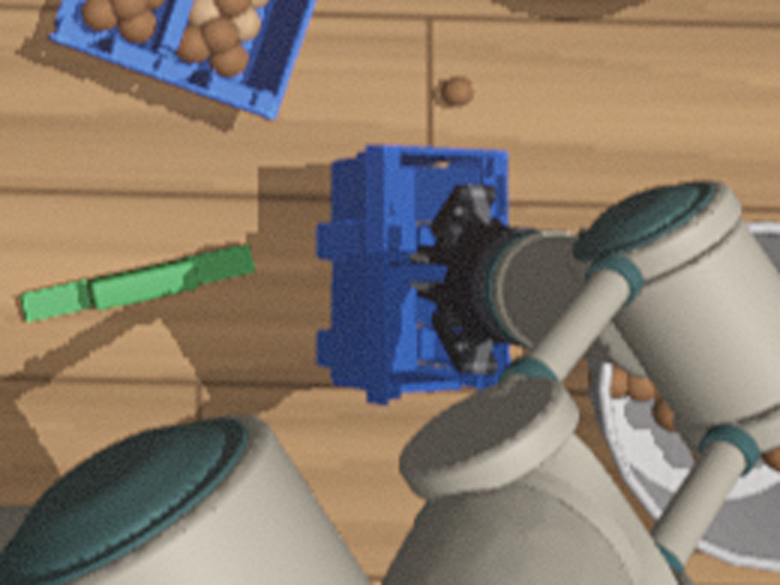

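The tray is clear of the green bar (130,285), the walnut (457,90) and the bowl. I'll lower it and let it level itself on the table with a light grip.

Emit:
arm_command([
  [0.5,[0,0,-1],0],
  [0.5,[0,0,-1],0],
  [0.5,[0,0,-0.6],0],
  [0.5,[0,0,-0.4],0],
  [0.5,[0,0,-0.4],0],
  [0.5,[0,0,0],0],
], grip_force=20)

```text
clock: 11.2
position: [0.3633, -0.4168, 0.058]
ee_rot: [-0.707, 0.707, -0.001, 0.001]
contact_force: [-3.0, 4.9, 17.1]
width: 0.0117
```

Run:
```python
from h import *
st();im=snap("scene",7);crop(im,0,220,200,370,4,"s7.png")
```

```text
t 11.2 p [ 0.3633 -0.4168  0.058 ] F [-3.   4.9 17.1] w 0.0117 xyaw -0.16 zaxis [ 0.003  1.    -0.   ] q [-0.98  0.42  1.82  0.    0.91 -0.98]
```

View pics/s7.png

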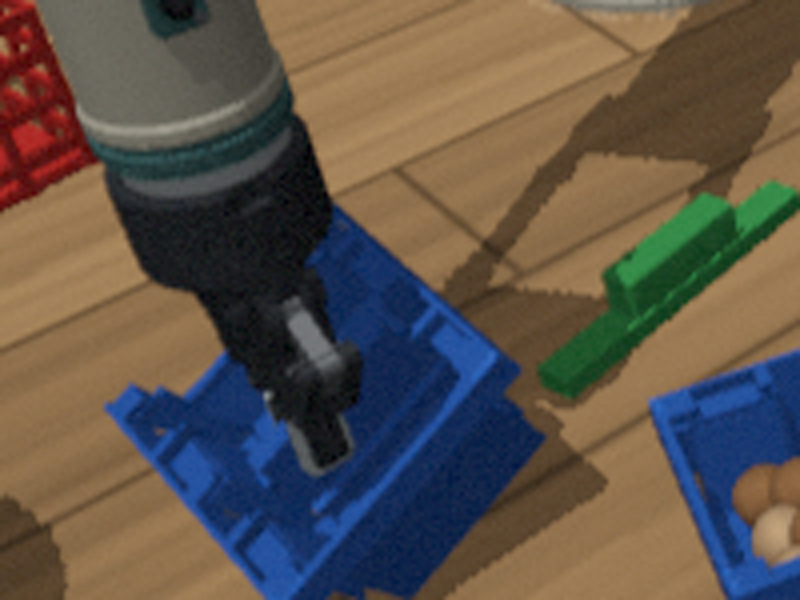

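Emit:
arm_command([
  [0.5,[0,0,0.6],0],
  [1.1,[0,0,0],0],
  [1.15,[0,0,0],0],
  [1.2,[0,0,0],0],
  [1.25,[0,0,0],0],
  [1.3,[0,0,0],0],
  [1.4,[0,0,0],0],
], grip_force=20)

```text
clock: 11.95
position: [0.3633, -0.4168, 0.061]
ee_rot: [0.707, -0.707, 0.001, -0.001]
contact_force: [0.8, 1.4, -0.8]
width: 0.0139
```

Run:
```python
from h import *
st();im=snap("scene",8);crop(im,0,220,200,370,4,"s8.png")
```

```text
t 11.95 p [ 0.3633 -0.4168  0.061 ] F [ 0.8  1.4 -0.8] w 0.0139 xyaw -0.18 zaxis [0.003 1.    0.001] q [-0.98  0.41  1.82  0.    0.91 -0.98]
```

View pics/s8.png

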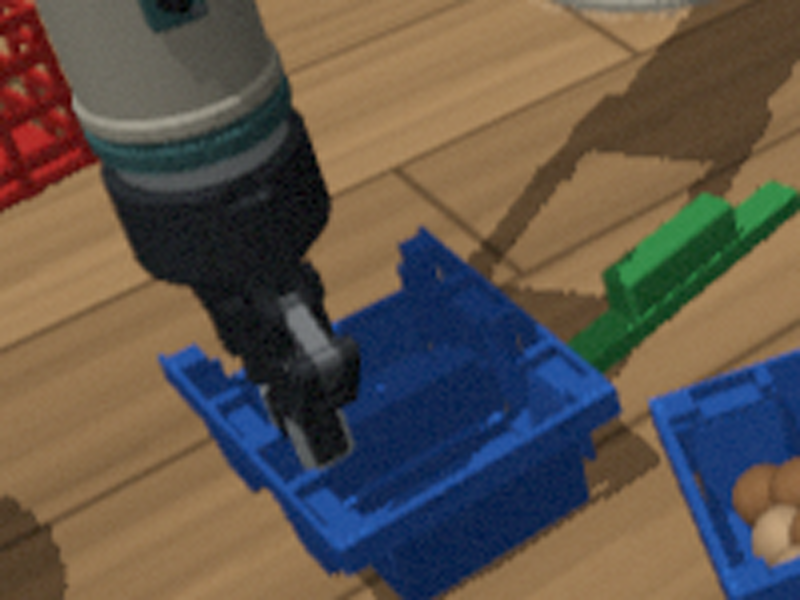

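The tray has settled level on the table. I'll back off and measure both trays.

Emit:
arm_command([
  [3.5,[0,0,0],0],
  [5,[0,0,0],0],
  [5,[0,0,3],0],
  [5,[0,0,4.5],0],
  [5,[0,2,4.5],0],
  [5,[1,4.5,2],0],
  [5,[1,4.8,0],0],
  [5,[1,4.8,0],0],
  [5,[1,4.8,0],0],
  [5,[1,4.8,0],0],
  [5,[1,4.8,0],0],
  [5,[0,0,0],0],
])

```text
clock: 13.2
position: [0.4233, -0.1071, 0.2015]
ee_rot: [0.708, -0.706, -0.002, 0.001]
contact_force: [-0.7, -1.4, 0.0]
width: 0.0498
```

```bash
cat >> h.py <<'E'
def bluepts(im,c,r):
    W=cloud(im);h=cv2.cvtColor(im["pixels"],cv2.COLOR_RGB2HSV);b=(h[...,0]>100)&(h[...,0]<130)&(h[...,1]>100)
    return W[b&(np.hypot(W[...,0]-c[0],W[...,1]-c[1])<r)]
E
python3 - <<'E'
from h import *
st()
for n in("top","scene"):
    im=snap(n,9)
    crop(im,*((380,180,640,375) if n=="top" else (0,170,300,395)),2.6,n+"9.png")
    for c in((.5593,-.2467),(.36,-.41)):
        p=bluepts(im,c,.15);r=p[(p[:,2]>.058)&(p[:,2]<.076)]
        print(n,c,len(r),cv2.minAreaRect(r[:,:2].astype(np.float32)),np.percentile(r[:,2],50))
E
```

```text
t 13.2 p [ 0.4233 -0.1071  0.2015] F [-0.7 -1.4  0. ] w 0.0498 xyaw 0.24 zaxis [-0.004  1.     0.002] q [-0.41  0.1   1.86  0.    1.19 -0.41]
top (0.5593, -0.2467) 983 ((0.5421674847602844, -0.2639361619949341), (0.21777133643627167, 0.15386231243610382), 70.25196075439453) 0.06543114933071977
top (0.36, -0.41) 895 ((0.3632321357727051, -0.3810868561267853), (0.1341056078672409, 0.1745065450668335), 89.74121856689453) 0.0650184166142392
scene (0.5593, -0.2467) 1454 ((0.5363704562187195, -0.261951744556427), (0.22752147912979126, 0.17264696955680847), 70.59085845947266) 0.06419294178710937
scene (0.36, -0.41) 1265 ((0.3681088089942932, -0.3786894381046295), (0.17526516318321228, 0.13252609968185425), 0.3319047689437866) 0.06410819736506605
```

View pics/top9.png

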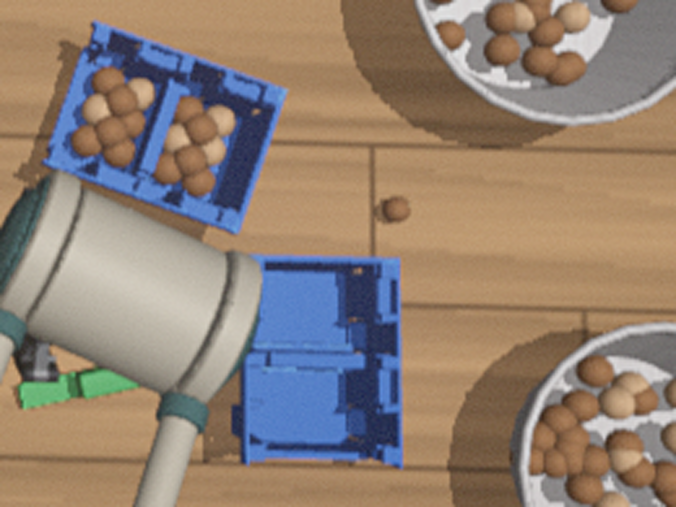

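View pics/scene9.png

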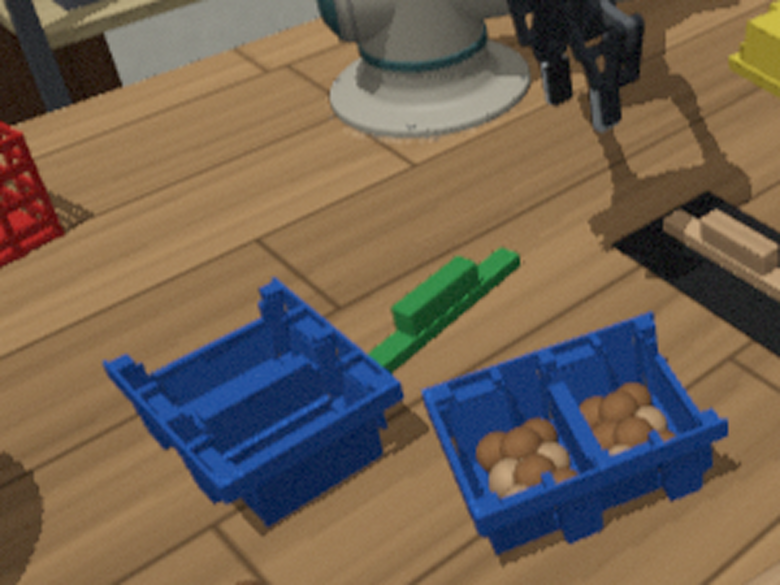

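The empty tray is level at (320,360) in the top crop and faces away from the green bar, with its dipped end towards the base. The full tray is unchanged. I'll regrip at the centre of the wall.

Emit:
arm_command([
  [5,[-0.9,-4.5,0],0],
  [5,[-0.9,-4.5,0],0],
  [5,[-0.9,-4.5,0],0],
  [5,[-0.9,-4.5,0],0],
  [5,[-1.1,-4.7,0],0],
  [5,[-1.2,-4.7,0],-0.004],
  [5,[0,0,-3],0],
  [5,[0,0,-3],0],
  [5,[0,0,0],0],
])

```text
clock: 14.2
position: [0.3606, -0.3862, 0.1374]
ee_rot: [0.709, -0.705, 0.006, -0.002]
contact_force: [-0.3, 1.5, 0.4]
width: 0.0498
```

Run:
```python
from h import *
st()
```

```text
t 14.2 p [ 0.3606 -0.3862  0.1374] F [-0.3  1.5  0.4] w 0.0498 xyaw -0.62 zaxis [0.011 1.    0.006] q [-0.95  0.3   1.77 -0.    1.08 -0.94]
```

Emit:
arm_command([
  [5,[0,0,-3],0],
  [5,[0,0,-2],0],
  [5,[0,0,0],0],
  [5,[0,0,0],0],
])

```text
clock: 14.6
position: [0.3642, -0.3875, 0.0923]
ee_rot: [-0.707, 0.708, -0.002, 0.003]
contact_force: [0.8, 1.0, -0.3]
width: 0.05
```

Run:
```python
from h import *
st()
```

```text
t 14.6 p [ 0.3642 -0.3875  0.0923] F [ 0.8  1.  -0.3] w 0.05 xyaw -0.44 zaxis [ 0.008  1.    -0.001] q [-0.95  0.35  1.83 -0.    0.96 -0.94]
```

Emit:
arm_command([
  [5,[0,0.6,-2],0],
  [5,[0,0,-2],0],
  [5,[0,0,-1.0],0.003],
  [5,[0,0,0],0],
  [5,[0,0,0],0],
])

```text
clock: 15.1
position: [0.3647, -0.3812, 0.0422]
ee_rot: [-0.706, 0.708, -0.001, 0.002]
contact_force: [-0.9, 0.6, 0.4]
width: 0.0502
```

Run:
```python
from h import *
st()
```

```text
t 15.1 p [ 0.3647 -0.3812  0.0422] F [-0.9  0.6  0.4] w 0.0502 xyaw -0.23 zaxis [ 0.004  1.    -0.002] q [-0.94  0.41  1.89 -0.    0.84 -0.94]
```

Position is good, so I'll close on the wall and then lift gently.

Emit:
arm_command([
  [3,[0,0,-0.1],0],
  [1.5,[0,0,0],0],
  [0.5,[0,0,0],0],
  [0.5,[0,0,0],0],
  [0.5,[0,0,0],0],
  [0.5,[0,0,0],0],
], grip_force=45)

```text
clock: 15.7
position: [0.3643, -0.3807, 0.0409]
ee_rot: [-0.707, 0.708, -0.001, 0.002]
contact_force: [-1.1, 1.8, 5.6]
width: 0.0118
```

Run:
```python
from h import *
st()
```

```text
t 15.7 p [ 0.3643 -0.3807  0.0409] F [-1.1  1.8  5.6] w 0.0118 xyaw -0.21 zaxis [ 0.004  1.    -0.001] q [-0.94  0.41  1.9  -0.    0.84 -0.94]
```

Emit:
arm_command([
  [0.5,[0,0,1],0],
  [0.5,[0,0,2],0],
  [0.5,[0,0,3],0],
  [0.5,[0,0,3.5],0],
  [0.5,[0,0,3.5],0],
  [0.5,[0,0,2],0],
  [0.5,[0,0,0],0],
])

```text
clock: 16.4
position: [0.3654, -0.3816, 0.1934]
ee_rot: [-0.705, 0.709, 0.0, 0.003]
contact_force: [0.1, -0.3, -1.7]
width: 0.0112
```

Run:
```python
from h import *
st()
```

```text
t 16.4 p [ 0.3654 -0.3816  0.1934] F [ 0.1 -0.3 -1.7] w 0.0112 xyaw -0.23 zaxis [ 0.004  1.    -0.005] q [-0.94  0.24  1.7   0.    1.2  -0.94]
```

Emit:
arm_command([
  [0.5,[0.8,0.6,0],0.06],
  [0.5,[1.7,1.2,0],0.11],
  [0.5,[1.7,1.2,0],0.11],
  [0.5,[1.7,1.2,0],0.11],
  [0.5,[1.7,1.2,0],0.11],
  [0.5,[1.7,1.2,0],0.11],
  [0.5,[1.7,1.2,0],0.11],
  [0.5,[1.7,1.2,0],0.11],
  [0.5,[1.7,1.2,0],0.11],
  [0.5,[1.7,1.2,0],0.11],
  [0.5,[1.7,1.1,0],0.11],
  [0.5,[1.7,1.0,0],0.088],
])

```text
clock: 17.6
position: [0.5587, -0.2439, 0.1878]
ee_rot: [0.575, -0.572, -0.413, 0.414]
contact_force: [0.6, -0.1, -1.9]
width: 0.0112
```

Emit:
arm_command([
  [0.5,[0,0,0],0],
  [0.5,[0,0,-2],0],
  [0.5,[0,0,-2],0],
  [0.5,[0,0,0],0],
  [0.5,[0,0,0],0],
  [0.5,[0,0,0],0],
])

```text
clock: 18.2
position: [0.5593, -0.2458, 0.1508]
ee_rot: [-0.575, 0.575, 0.412, -0.412]
contact_force: [0.9, -0.1, -2.4]
width: 0.0116
```

Run:
```python
from h import *
st()
for n in("top","scene"):
    im=snap(n,10)
    crop(im,*((370,160,530,280) if n=="top" else (80,170,300,335)),3.5 if n=="scene" else 5,n+"10.png")
```

```text
t 18.2 p [ 0.5593 -0.2458  0.1508] F [ 0.9 -0.1 -2.4] w 0.0116 xyaw 71.23 zaxis [-0.947  0.322 -0.001] q [-0.53  0.4   1.58  0.    1.17 -1.77]
```

View pics/top10.png

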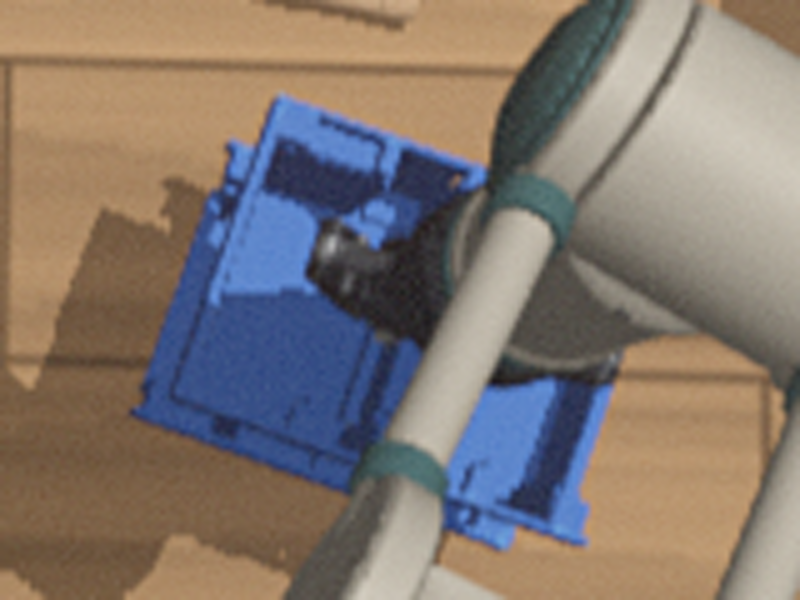

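View pics/scene10.png

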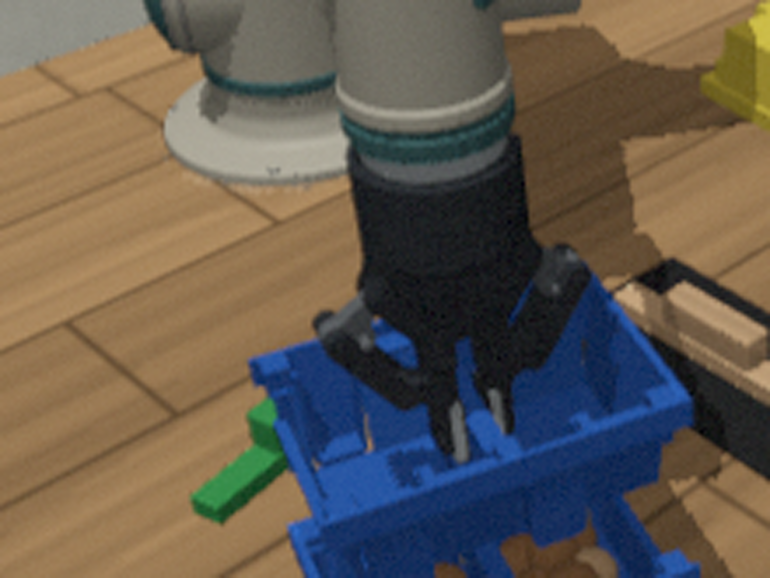

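The dipped end of the empty tray now sits over the full tray's high end (left in the scene crop), and it looks level. Next I'll measure it against the full tray.

Run:
```python
from h import *
for n in("top","scene"):
    im=load(n+"10")
    p=bluepts(im,(.5593,-.2467),.15);print(n,np.histogram(p[:,2],bins=np.arange(.0,.2,.01))[0])
    r=p[(p[:,2]>.166)&(p[:,2]<.190)]
    print(len(r),cv2.minAreaRect(r[:,:2].astype(np.float32)),np.percentile(r[:,2],[50,95]))
    # levelness: plane fit of the rim
    yaw=np.radians(251.3-90);e=np.array([[np.cos(yaw),np.sin(yaw)],[-np.sin(yaw),np.cos(yaw)]])
    q=(r[:,:2]-[.5593,-.2467])@e.T
    s=(abs(abs(q[:,0])-.06)<.006)
    for sx in(-1,1):
      for lo,hi in((-.085,-.03),(-.03,.03),(.03,.085)):
        k=s&(q[:,0]*sx>0)&(q[:,1]>lo)&(q[:,1]<hi)
        print(sx,lo,k.sum(),np.round(np.percentile(r[k,2],[50,85]),4) if k.sum() else None)
```

```text
top [ 118   15    6   45   65   78  222   32    0    0    4 1289  241  125
  122  122  328  629   50]
873 ((0.5585280656814575, -0.244662344455719), (0.17539578676223755, 0.13158661127090454), 71.30842590332031) [0.17515934 0.18020113]
-1 -0.085 128 [0.1726 0.1783]
-1 -0.03 40 [0.1745 0.1789]
-1 0.03 0 None
1 -0.085 138 [0.1745 0.1789]
1 -0.03 21 [0.176 0.179]
1 0.03 97 [0.1764 0.1793]
scene [ 441  431  405  264  199  640  739    0    0    0   22 1279  684  665
  659  414 1037  923   26]
1374 ((0.5613125562667847, -0.24395880103111267), (0.1772746592760086, 0.13368557393550873), 70.97772979736328) [0.17314769 0.17692711]
-1 -0.085 187 [0.1736 0.1756]
-1 -0.03 197 [0.1733 0.1759]
-1 0.03 239 [0.1735 0.1759]
1 -0.085 9 [0.1679 0.17  ]
1 -0.03 48 [0.1685 0.173 ]
1 0.03 97 [0.1732 0.1756]
```

Emit:
arm_command([
  [0.5,[0.1,-0.15,-1],0.003],
  [0.5,[0,0,-1.5],0],
  [0.5,[0,0,-1.0],0],
  [0.5,[0,0,0],0],
  [0.5,[0,0,0],0],
  [0.5,[0,0,0],0],
])

```text
clock: 18.9
position: [0.5606, -0.247, 0.1157]
ee_rot: [-0.574, 0.574, 0.413, -0.413]
contact_force: [0.4, 0.2, -3.2]
width: 0.0114
```

Run:
```python
from h import *
s,M=st();b=s["position"][2]-.041;print("underside",b)
for n in("top","scene"):
    im=snap(n,11)
    crop(im,*((370,160,530,280) if n=="top" else (100,200,300,350)),4 if n=="scene" else 5,n+"11.png")
    p=bluepts(im,(.5593,-.2467),.15)
    r=p[(p[:,2]>b+.056)&(p[:,2]<b+.078)]
    print(len(r),cv2.minAreaRect(r[:,:2].astype(np.float32)),np.percentile(r[:,2],[50,95]))
```

```text
t 18.9 p [ 0.5606 -0.247   0.1157] F [ 0.4  0.2 -3.2] w 0.0114 xyaw 71.45 zaxis [-0.948  0.318 -0.001] q [-0.53  0.43  1.62  0.    1.09 -1.78]
underside 0.07468107060749252
781 ((0.5593793988227844, -0.24612638354301453), (0.1763942688703537, 0.1311156302690506), 71.6607437133789) [0.14029927 0.14510709]
1314 ((0.5622907280921936, -0.24511867761611938), (0.17722320556640625, 0.13469049334526062), 70.99156951904297) [0.13787446 0.14155048]
```

View pics/scene11.png

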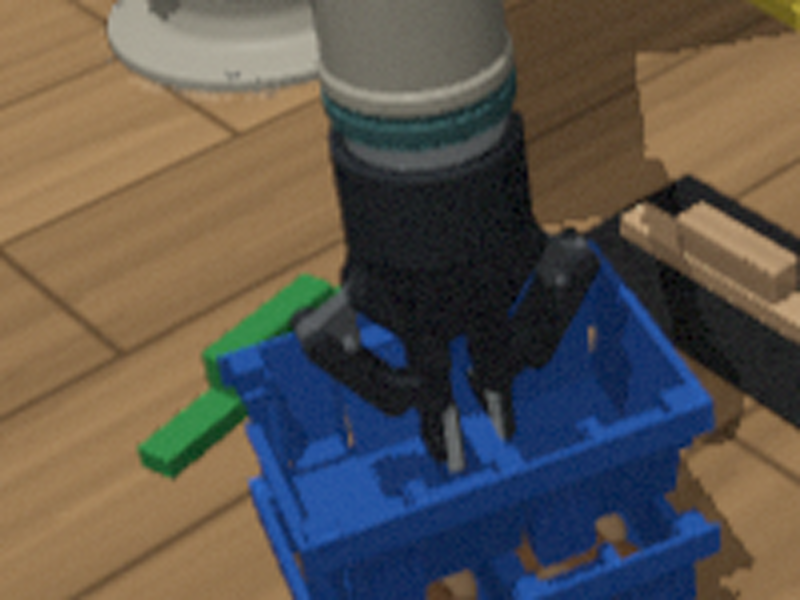

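Alignment is now within about 0.6 mm in both views. I'll lower slowly and watch the force.

Emit:
arm_command([
  [0.5,[0,0,-0.4],0],
  [0.5,[0,0,-0.3],0],
  [0.5,[0,0,-0.3],0],
  [0.5,[0,0,-0.2],0],
  [0.5,[0,0,0],0],
])

```text
clock: 19.5
position: [0.5599, -0.2466, 0.1026]
ee_rot: [0.574, -0.574, -0.413, 0.413]
contact_force: [-1.0, -0.3, -2.4]
width: 0.0117
```

Emit:
arm_command([
  [0.5,[0,0,-0.2],0],
  [0.5,[0,0,-0.1],0],
  [0.5,[0,0,0],0],
])

```text
clock: 19.8
position: [0.5601, -0.2467, 0.1]
ee_rot: [0.574, -0.574, -0.413, 0.413]
contact_force: [-0.2, -0.6, -2.2]
width: 0.0112
```

Run:
```python
from h import *
st()
```

```text
t 19.8 p [ 0.5601 -0.2467  0.1   ] F [-0.2 -0.6 -2.2] w 0.0112 xyaw 71.45 zaxis [-0.948  0.318  0.   ] q [-0.53  0.44  1.64  0.    1.06 -1.78]
```

Emit:
arm_command([
  [0.5,[0,0,-0.1],0],
  [0.5,[0,0,-0.05],0],
  [0.5,[0,0,0],0],
])

```text
clock: 20.1
position: [0.5602, -0.2468, 0.0989]
ee_rot: [-0.574, 0.574, 0.413, -0.413]
contact_force: [-0.5, -0.6, 0.2]
width: 0.0114
```

Run:
```python
from h import *
st();im=snap("scene",12);crop(im,100,200,300,350,4,"s12.png")
```

```text
t 20.1 p [ 0.5602 -0.2468  0.0989] F [-0.5 -0.6  0.2] w 0.0114 xyaw 71.45 zaxis [-0.948  0.318 -0.   ] q [-0.53  0.44  1.64  0.    1.06 -1.78]
```

View pics/s12.png

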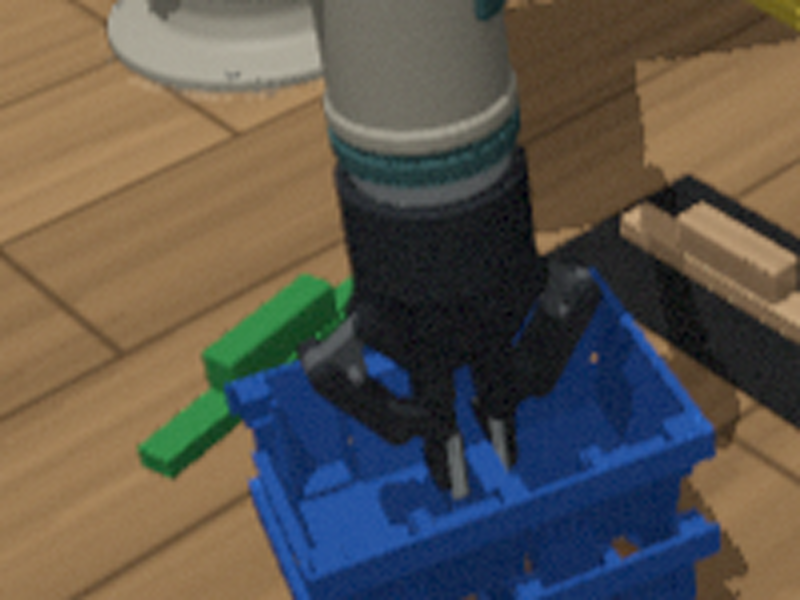

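Contact comes exactly at the expected seat height: TCP 0.0989, with the vertical force going from −2.2 to +0.2 N. I'll release slowly and retreat straight up.

Emit:
arm_command([
  [0.5,[0,0,-0.05],0],
  [1.2,[0,0,0],0],
  [1.4,[0,0,0],0],
  [1.8,[0,0,0],0],
  [2.5,[0,0,0],0],
  [3.5,[0,0,0],0],
  [3.5,[0,0,0],0],
  [3.5,[0,0,1.5],0],
  [3.5,[0,0,3],0],
  [3.5,[0,0,4],0],
  [3.5,[0,0,4],0],
  [3.5,[0,0,0],0],
])

```text
clock: 21.35
position: [0.5633, -0.2485, 0.2297]
ee_rot: [-0.57, 0.578, 0.415, -0.411]
contact_force: [0.3, -0.2, 0.3]
width: 0.0348
```

Emit:
arm_command([
  [3.5,[-2,3,2],0],
  [3.5,[-2,4,0],0],
  [3.5,[-2,4,0],0],
  [3.5,[-2,4,0],0],
  [3.5,[-2,4,0],0],
  [3.5,[-2,4,0],0],
  [3.5,[-2,4,0],0],
  [3.5,[0,0,0],0],
])

```text
clock: 22.15
position: [0.4164, 0.0273, 0.2427]
ee_rot: [0.574, -0.572, -0.414, 0.415]
contact_force: [0.9, -0.1, 1.2]
width: 0.0349
```

Run:
```python
from h import *
st()
for n in("top","scene"):
    im=snap(n,13)
    if n=="scene": crop(im,100,100,500,400,2,"s13.png")
    else: crop(im,160,90,520,330,2.2,"t13.png")
    p=bluepts(im,(.5593,-.2467),.15)
    r=p[(p[:,2]>.114)&(p[:,2]<.134)]
    print(len(r),cv2.minAreaRect(r[:,:2].astype(np.float32)),np.percentile(r[:,2],[50,95]))
    yaw=np.radians(251.3-90);e=np.array([[np.cos(yaw),np.sin(yaw)],[-np.sin(yaw),np.cos(yaw)]])
    c=np.array(cv2.minAreaRect(r[:,:2].astype(np.float32))[0]);q=(r[:,:2]-c)@e.T
    s=(abs(abs(q[:,0])-.06)<.006)
    for sx in(-1,1):
      for lo,hi in((-.085,-.03),(.03,.085)):
        k=s&(q[:,0]*sx>0)&(q[:,1]>lo)&(q[:,1]<hi)
        print(sx,lo,k.sum(),np.round(np.percentile(r[k,2],[50,85]),4) if k.sum() else None)
```

```text
t 22.15 p [0.4164 0.0273 0.2427] F [ 0.9 -0.1  1.2] w 0.0349 xyaw 71.74 zaxis [-0.95   0.313  0.003] q [-0.1   0.04  1.81  0.    1.29 -1.36]
1205 ((0.558826744556427, -0.24590784311294556), (0.1760787069797516, 0.13142290711402893), 71.64773559570312) [0.12244381 0.12796394]
-1 -0.085 133 [0.121  0.1257]
-1 0.03 103 [0.1229 0.1264]
1 -0.085 134 [0.1232 0.1268]
1 0.03 103 [0.1251 0.1272]
1755 ((0.5608066320419312, -0.24442094564437866), (0.17793148756027222, 0.13591748476028442), 71.38136291503906) [0.1205267  0.12448956]
-1 -0.085 178 [0.1218 0.1238]
-1 0.03 177 [0.1224 0.1238]
1 -0.085 148 [0.1191 0.1237]
1 0.03 156 [0.1215 0.1237]
```

View pics/s13.png

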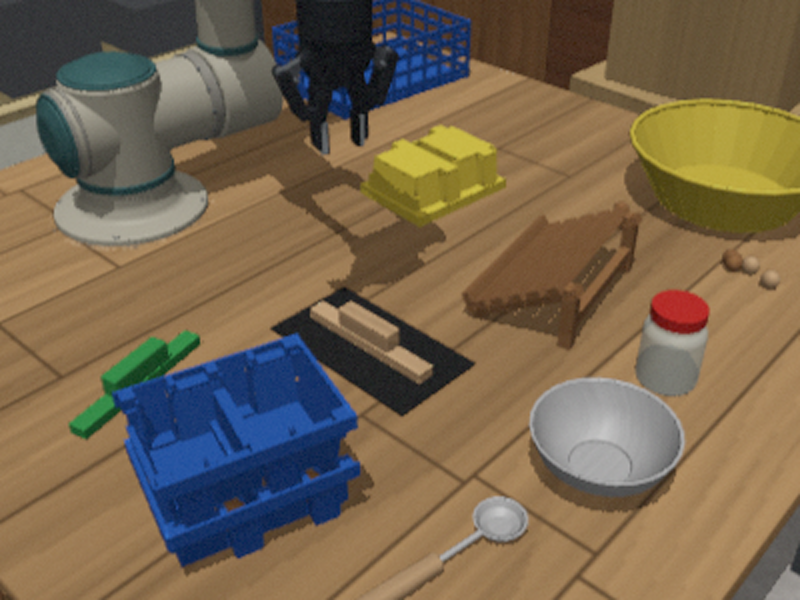

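View pics/t13.png

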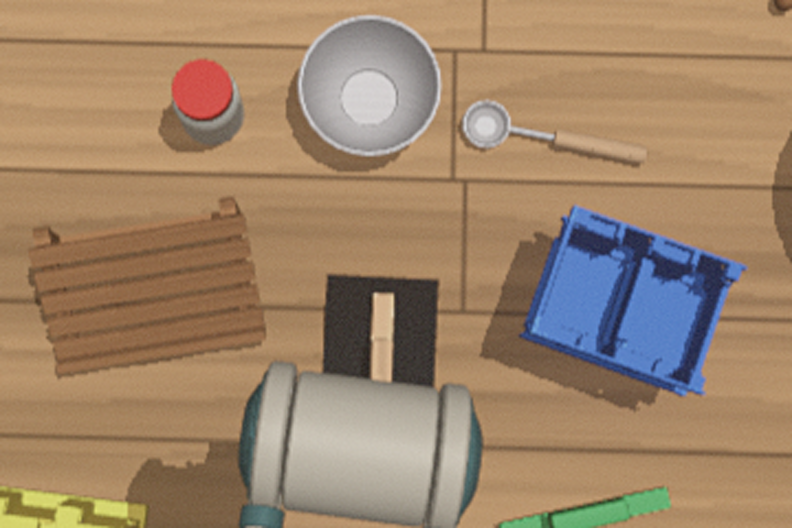

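The stack is seated: the upper rim is at 0.124 m, as expected (58 + 66 mm), all four rim corners agree, and the bar is on the mat. Nothing is touching the robot, so I'm handing in.

```bash
python3 -c "
from rig import manip
print(manip.sign_off())"
```

```text
the job is handed in; nothing more can be done
None
```

The job is done and handed in at about 22 s on the robot's clock. The bar lies flat on the mat, grip up, and the empty tray rests in the full tray's ledges with its dipped end above the full tray's high end.

- **How it went:** I took the bar off first. Then I lifted the empty tray by its cross wall, levelled it on a clear patch of table, regripped it and turned it half round. It touched down lightly: the vertical force on the tool went from −2.2 to +0.2 N at the expected seat height.
- **Seating checks:** The upper rim is at 124 mm in the scene camera, which matches the ledges (58 + 66 mm). All four rim corners agree within about 2 mm in the top camera and 0.1 mm in the scene camera. The tray centre is within about 0.5–1.5 mm of the full tray's.
- **Other objects:** In the last pictures the full tray, bowl, jar, spoon and look-alikes appear unmoved. I checked this by eye only.
- **What disagreed:** The two cameras put the trays about 2–3 mm apart in absolute position. I aligned the trays relative to each other within each camera, where the two agreed to about 1 mm.
- **What did not work:** With the grip closed, pressing the tilted tray onto the table (17 N) did not level it. I eased the fingers open instead, and it dropped flat.

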